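# Seat a separation column and snap its over-centre catch shut

### The job

Lay the separation column in the channel of its holder, behind the raised catch, and slide it along under the catch until it has pushed the sliding cup all the way in; press it home firmly for a moment, with about 10 newtons (never more than 25). Leave it there and press the catch's paddle down past its centre, with no more than 20 newtons, so that it snaps shut on the column's tube. Leave the other things on the worktop where they are.

Things in the scene. Friction and masses are not known exactly. Their poses are not given: they have to be found in the camera images.
- column: Separation column: plain tube 9.6 mm thick with a hex nut (13 mm across flats, 15 across corners) from 90 to 110 mm either side of the middle and thin tips out to 118; both ends alike. Lies on its nuts' flats. About 0.1 to 0.16 kg. Origin: middle of its length, level with the nuts' underside; y along the tube, whose axis is 8 mm above the origin. Take it by the middle.
- holder: Column holder, screwed down: base plate 70 mm wide, 8 mm thick, from y = -180 to +185 mm. Origin: under the base, on the channel's centre line; y runs along the channel to the seat. Grey channel pieces, y -178 to -80 and 28 to 128 mm, floor at z = 22, 18 mm wide inside, flared tops at z = 36. From y = -80 to 28 there is only the base plate: room for the fingers that hold the tube.
- let_down (a point): Point on the channel's centre line, level with its floor (22 mm above the worktop), 62 mm behind (-y of) the holder's origin: let the column down with its middle here, so that its front tip (118 mm ahead) stays behind the raised nose of the catch, which hangs over the channel from y = 58 mm of the holder on. Then slide it 52 to 72 mm towards +y, the nuts on the channel floor.
- cup (a joint): How far the steel cup (ring 15 mm across, at the +y end of the channel) is pushed in, m: 0 at start, 0.008 at its hard stop. The front nut's face pushes it: about 3 N, no spring, it stays. Its seat block is set by hand and unmeasured, and does not give way: cup mouth at y = 92 to 112 mm at the start; column home with its middle at y = -10 to +10 mm of the holder. Go slowly (about 10 mm/s): a knock counts.
- catch (a joint): Angle (rad) of the catch, a steel rocker on a cross pin at y = 114, z = 60 mm of the holder, between two cheeks up to z = 68. Positive: nose (its -y end) up. Starts open at 0.36. A spring drives it away from 0 either way: the paddle takes about 7 N at first, less towards 0; past 0 it snaps by itself and its rubber foot holds the tube at about -0.33 (-0.42, barring the channel, if no tube is there).
- paddle (a point): Middle of the top of the catch's ribbed steel paddle, 26 x 24 mm, on the nose end, 50 mm from the pin. About 83 mm above the worktop with the catch open, 66 mm at the centre, about 50 mm when shut. Press here straight down with the shut fingertips.
- wrench_8: Bystander: small open-ended spanner, 17x109x5 mm, lying flat near the front edge. Origin under its middle.
- screwdriver: Bystander: cross-head screwdriver, 167 mm long, lying near the front edge. Origin under its middle.
- fitting_1: Bystander: knurled finger-tight nut, 10 mm across, 24 mm tall, standing. Origin under its middle.
- fitting_3: Bystander: a second such finger-tight nut, 10 mm across, 24 mm tall, standing. Origin under its middle.
- filter_1: Bystander: round syringe filter, 26 mm across, 21 mm tall. Origin under its middle.
- syringe: Bystander: plastic syringe, 107x30x20 mm, lying. Origin under its middle.
- beaker: Bystander: small clear beaker, 56 mm across, 65 mm tall. Origin under its middle.
- mouse: Bystander: computer mouse, 110x58x38 mm. Origin under its middle.
Not all that is in view belongs to the job. There is more than one size of the column; the job needs the larger.

How it is judged:
By the outcome, as a careful person would: the job done as asked, in the order asked, and still so for the second after the job is handed in, with the robot touching nothing.
It also fails if it takes over 54 s, if anything falls off the work surface, if the arm or the gripper's body presses on something with over 40 N, if the wrist force passes 120 N, or if a joint passes its speed limit or range.

### The arm

A 6-joint arm with a two-finger parallel gripper is mounted at the origin on a cart in front of the work surface, level with it; the furniture and walls round the work are solid. World frame = base frame: x ahead of the robot, y to its left, z up, the work surface at z = 0. Lengths are in m, angles in rad, forces in N, time in s.
With the tool pointing down it reaches from about 0.325 to 0.775 m from the base axis. Payload 5.5 kg.
Tool frame: the origin (TCP) lies midway between the tips of the shut fingers; the grasp point (between the pads) lies 19 mm behind it; z points along the fingers, y is the line along which they close (so a half turn about z gives the same grasp; the last joint's range is limited). The gripper opens to 88 mm and grips with 3 to 60 N. Pads are 20 mm wide; open, the fingers measure 115 mm over their backs; the gripper's body (75 mm by 178 mm) begins 61 mm behind the grasp point.
Start: joints at [-1.284, 0.091, 1.231, -0, 1.82, -0.057], TCP at [0.202, -0.565, 0.223] pointing down, gripper open.
Joint ranges: [-2.87, 2.87], [-0.86, 2.18], [0.17, 2.46], [-1.51, 4.65], [0.06, 2.69], [-2.65, 2.65]. Speed limits (rad/s): [2.57, 2.57, 3.01, 3.14, 3.14, 3.14].

### API

Orientations are given as a 3x3 rotation matrix whose columns are the frame's x, y, z axes.
In Python, from bench import ctrl gives the robot as it stands.
- The arm moves only by the shell command python3 -m crank 'ROWS' [FORCE]. ROWS is JSON, a list that holds one entry, the list of rows, each a list of 7 numbers: the shift along the tool's x, y, z in cm, then the turn, a rotation vector about the tool's x, y, z in degrees, then the opening, from 0 (shut) to 1 (fully open). A call has 1 to 20 rows; each row shifts and turns the commanded pose from where the row before left it, along the tool's axes as they then stand; what a row does not reach is not made up. A row lasts 1/8 s, in which the tool goes at most 62.5 mm and 10.7 degrees, less where a joint would pass 70% of its speed; a pose out of reach is approached as far as the arm can. A call with a gripper value outside its range is refused whole. The fingers move at their own pace and stop on an object; FORCE is the grip in N (left out, the last holds). Time passes only in rows, so rows that do not move let the fingers close. It gives the time, the measured TCP pose, the force, the opening and the grip force at its end, in the units of the state.
- ctrl.state(): the state, without advancing time (a new reading comes with each control period).
- ctrl.snapshot(name): name is "side" or "top"; returns a dict with "pixels" (480x640x3 uint8, blue, green, red), "fx", "fy", "cx", "cy" (pixels), "rvec" (rotation vector, rad) and "tvec" (3), from world to camera coordinates, as OpenCV has them. Camera axes: x right, y down, z forward; pixel columns grow to the right and rows downward; lengths in m; the calibration is good to about 2 mm. A picture is of the moment at which its call begins. There is no depth.
- ctrl.hand_in(): hands the job in; it is judged then, once.
The state is a dict: "time_s": time; "joints": joint angles; "qd": joint speeds; "effort": joint torques, N m; "tcp_pos": TCP position; "orientation": TCP orientation; "ft_force": force on the tool from outside, world axes, zero at the start; "torque": the same for the moment, N m; "grip_width": finger opening in m; "grip_force": force on a finger pad.
Only numpy, scipy, OpenCV 4.12 (cv2) and the standard library are available. Lean on these libraries where they do the work, as an engineer would, in place of code of your own. Each camera call takes 0.05 s, during which the arm holds its last target. There are 200 camera calls.

## Working session

There is one attempt and no reset: what is moved stays moved. The work goes in short steps, Python scripts to look and compute and a shell command to move; the robot and the scene stay as the last step left them, time stands still between calls to the robot, and variables do not carry over. Pictures are saved under pics/ and viewed, at most 10 in all, crops included, and the job is handed in when it is done.

```bash
mkdir -p pics; ls; cat > h.py <<'E'
import numpy as np,cv2,pickle
def snap(n,f):
    from bench import ctrl
    s=ctrl.snapshot(n); cv2.imwrite(f'pics/{f}.png',s['pixels']); pickle.dump(s,open(f'pics/{f}.pkl','wb')); return s
def load(f): return pickle.load(open(f'pics/{f}.pkl','rb'))
def ray(s,u,v,z):
    R=cv2.Rodrigues(np.array(s['rvec'],float))[0]; t=np.array(s['tvec'],float).ravel()
    C=-R.T@t; d=R.T@np.array([(u-s['cx'])/s['fx'],(v-s['cy'])/s['fy'],1])
    return C+d*(z-C[2])/d[2]
def proj(s,p):
    R=cv2.Rodrigues(np.array(s['rvec'],float))[0]; q=R@np.array(p,float)+np.array(s['tvec'],float).ravel()
    return np.array([s['fx']*q[0]/q[2]+s['cx'],s['fy']*q[1]/q[2]+s['cy']])
E
python3 - <<'E'
from h import *
from bench import ctrl
for n in('top','side'):
    s=snap(n,n+'0'); R=cv2.Rodrigues(np.array(s['rvec']))[0]; print(n,s['fx'],-R.T@np.array(s['tvec']).ravel(),R[2])
st=ctrl.state();print(st['time_s'],st['tcp_pos'],np.round(st['orientation'],3),st['ft_force'],st['grip_width'])
E
```

```text
pics
top 477.25876556917063 [0.37042026 0.10014993 1.19013368] [ 0.15178423  0.01610235 -0.98828248]
side 586.4988613504531 [ 0.12716631 -1.34837319  0.72647183] [ 0.25758258  0.87854094 -0.40226488]
0.1 [ 0.20217074 -0.56462662  0.2216262 ] [[ 0.941  0.337 -0.   ]
 [ 0.337 -0.941  0.002]
 [ 0.    -0.002 -1.   ]] [ 1.26492604  0.9438441  -0.20433361] 0.08770436898681126
```

View pics/top0.png

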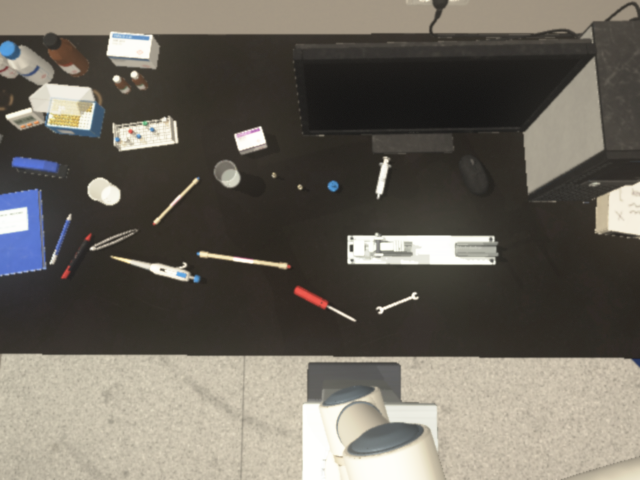

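View pics/side0.png

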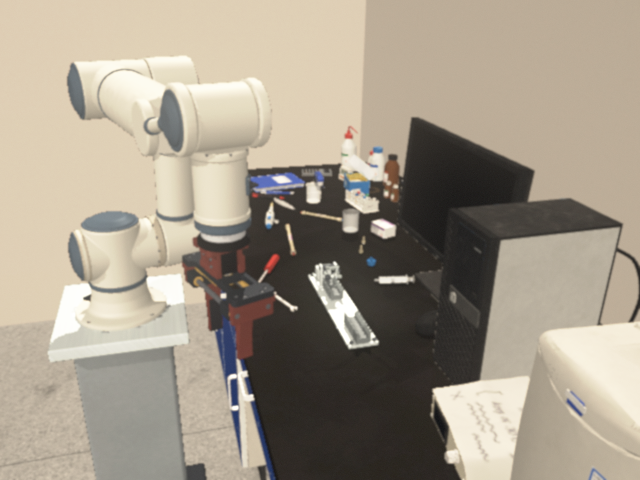

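The top view shows the long column from (199,254) to (290,266), the short one from (155,222) to (198,180), and the holder at (347–497, 235–265) with its catch at the left end. Next I'll measure the column and the holder.

```bash
python3 - <<'E'
from h import *
s=load('top0'); im=s['pixels']; g=im.max(2)
def comp(box,th):
    u0,v0,u1,v1=box; m=(g[v0:v1,u0:u1]>th).astype(np.uint8)
    n,l,st,c=cv2.connectedComponentsWithStats(m); k=1+st[1:,4].argmax()
    vv,uu=np.where(l==k); return np.c_[uu+u0,vv+v0].astype(np.float32)
p=comp((190,240,300,280),70)
w=np.array([ray(s,u,v,.008)[:2] for u,v in p]); 
(c,sz,a)=cv2.minAreaRect(w.astype(np.float32)); print('col',c,sz,a)
b=cv2.boxPoints((c,sz,a)); e=b[1]-b[0]; f=b[2]-b[1]; d=e if np.hypot(*e)>np.hypot(*f) else f; print('dir',d/np.hypot(*d), np.degrees(np.arctan2(d[1],d[0])))
p=comp((335,220,510,280),150)
w=np.array([ray(s,u,v,.008)[:2] for u,v in p]).astype(np.float32)
r=cv2.minAreaRect(w);print('hold',r); print(cv2.boxPoints(r))
cr=cv2.resize(im[225:275,340:505],None,fx=4.8,fy=4.8,interpolation=cv2.INTER_CUBIC)
c2=cv2.resize(im[235:285,190:355],None,fx=4.8,fy=4.8,interpolation=cv2.INTER_CUBIC)
cv2.imwrite('pics/crop.png',np.vstack([cr,c2]))
print(ray(s,340,225,.008),ray(s,505,275,.008))
E
```

```text
col (0.4930886924266815, 0.31312206387519836) (0.23901690542697906, 0.01982334814965725) 82.07203674316406
dir [0.13792787 0.9904423 ] 82.07204
hold ((0.5214031934738159, -0.13108853995800018), (0.3694011867046356, 0.07672210037708282), 89.14309692382812)
[[ 0.4802842  -0.3151948 ]
 [ 0.5569977  -0.31634218]
 [ 0.5625222   0.05301771]
 [ 0.48580867  0.0541651 ]]
[0.58152796 0.07067475 0.008     ] [ 0.45753807 -0.33503707  0.008     ]
```

View pics/crop.png

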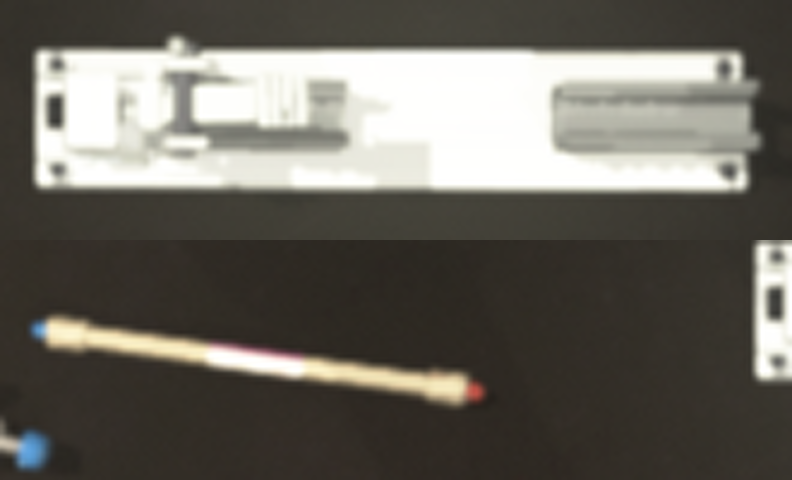

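The crop confirms it. The catch is at the +y (left) end with its paddle ribs at crop (280,100), and the column runs from its blue tip at (40,330) to its red tip at (478,392). I'll refine with edge fits and work out the approach.

```bash
cat >> h.py <<'E'
def go(tgt,adeg=None):
    from bench import ctrl
    st=ctrl.state(); R=np.array(st['orientation']); p=np.array(st['tcp_pos'])
    print('t',st['time_s'],'tcp',np.round(p,4),'ang',np.degrees(np.arctan2(R[1,0],R[0,0])).round(2),'zax',R[:,2].round(4),'F',np.round(st['ft_force'],2),'w',round(st['grip_width'],4),round(st['grip_force'],2))
    if tgt is not None: print('shift cm tool',np.round(R.T@(np.array(tgt)-p)*100,2))
    if adeg is not None:
        T=np.array([[np.cos(np.radians(adeg)),np.sin(np.radians(adeg)),0],[np.sin(np.radians(adeg)),-np.cos(np.radians(adeg)),0],[0,0,-1]])
        print('rot tool deg',np.degrees(cv2.Rodrigues(R.T@T)[0]).ravel().round(2))
        if tgt is not None: print('shift after rot',np.round(T.T@(np.array(tgt)-p)*100,2))
E
python3 - <<'E'
from h import *
s=load('top0'); g=s['pixels'].max(2).astype(float)
def edges(line,th):
    i=np.where(line>th)[0]; a,b=i[0],i[-1]
    return a-(line[a]-th)/(line[a]-line[a-1]), b+(line[b]-th)/(line[b]-line[b+1])
# holder long edges
T=[];B=[]
for u in list(range(350,372,2))+list(range(385,490,4)):
    a,b=edges(g[222:280,u],130); T.append(ray(s,u,222+a,.008)[:2]); B.append(ray(s,u,222+b,.004)[:2])
L=[];Rr=[]
for v in list(range(238,243))+list(range(256,263)):
    a,b=edges(g[v,335:510],130); L.append(ray(s,335+a,v,.008)[:2])
    if v>255 or v<241: Rr.append(ray(s,335+b,v,.006)[:2])
T,B,L,Rr=map(np.array,(T,B,L,Rr))
pt=np.polyfit(T[:,1],T[:,0],1);pb=np.polyfit(B[:,1],B[:,0],1);print('edges x=f(y)',pt,pb)
m=(pt+pb)/2; yl,yr=np.median(L[:,1]),np.median(Rr[:,1]); print('width',np.polyval(pt-pb,-.13),'yl,yr',yl,yr,yl-yr)
d=np.array([m[0],1]);d/=np.hypot(*d); yc=(yl+yr)/2; c=np.array([np.polyval(m,yc),yc]); o=c-.0025*d
print('origin',o,'ang',np.degrees(np.arctan2(d[1],d[0])),'let_down',o-.062*d,'paddle',o+.065*d)
P=[]
for u in range(202,290):
    col=g[235:285,u]-35; col[col<25]=0
    if col.sum()>0: P.append(ray(s,u,235+(col*np.arange(50)).sum()/col.sum(),.010)[:2])
P=np.array(P); f=np.polyfit(P[:,1],P[:,0],1)
c=np.array([np.polyval(f,.3131),.3131]); print('col',c,np.degrees(np.arctan2(1,f[0])))
print('stand front',ray(s,410,152,0.0))
go([c[0],c[1],.10],np.degrees(np.arctan2(1,f[0])))
E
```

```text
edges x=f(y) [1.74298977e-04 5.57248505e-01] [0.00318302 0.48403555]
width 0.07360408811480042 yl,yr 0.054190070411968105 -0.3136911856223117 0.3678812560342798
origin [ 0.52042002 -0.13225055] ang 89.90382002834241 let_down [ 0.52031595 -0.19425047] paddle [ 0.52052914 -0.06725065]
col [0.4930456 0.3131   ] 82.20375810058432
stand front [ 0.77509857 -0.11065326  0.        ]
t 0.1 tcp [ 0.2022 -0.5646  0.2216] ang 19.7 zax [-5.0e-04  1.7e-03 -1.0e+00] F [ 1.26  0.94 -0.2 ] w 0.0877 0.0
shift cm tool [ 56.97 -72.81  12.3 ]
rot tool deg [-9.00e-02 -6.00e-02 -6.25e+01]
shift after rot [90.91 16.91 12.16]
```

```bash
python3 -m crank '[[[3.8,-4.85,0,0,0,0,0.5],[3.8,-4.85,0,0,0,0,0.5],[3.8,-4.85,0,0,0,0,0.5],[3.8,-4.85,0,0,0,0,0.5],[3.8,-4.85,0,0,0,0,0.5],[3.8,-4.85,0,0,0,0,0.5],[3.8,-4.85,0,0,0,0,0.5],[3.8,-4.85,0,0,0,0,0.5],[3.8,-4.85,0,0,0,0,0.5],[3.8,-4.85,0,0,0,0,0.5],[3.8,-4.85,0,0,0,0,0.5],[3.8,-4.85,0,0,0,0,0.5],[3.8,-4.85,0,0,0,0,0.5],[3.8,-4.85,0,0,0,0,0.5],[3.8,-4.85,0,0,0,0,0.5],[0,0,2,0,0,-10.4,0.5],[0,0,2,0,0,-10.4,0.5],[0,0,2,0,0,-10.4,0.5],[0,0,2,0,0,-10.4,0.5],[0,0,2,0,0,-10.4,0.5]]]'
python3 -c "
from h import *
go([.493,.313,.04],82.2)"
```

```text
time_s: 2.6
tcp_pos: [0.4934, 0.312, 0.1213]
orientation: [[0.308, 0.951, -0.001], [0.951, -0.308, -0.001], [-0.001, -0.001, -1.0]]
ft_force: [0.9, 0.5, -0.1]
grip_width: 0.0441
grip_force: 0.0
t 2.6 tcp [0.4934 0.312  0.1213] ang 72.04 zax [-1.e-03 -5.e-04 -1.e+00] F [ 0.89  0.46 -0.13] w 0.0441 0.0
shift cm tool [ 0.09 -0.06  8.13]
rot tool deg [ -0.05   0.04 -10.16]
shift after rot [ 0.09 -0.05  8.13]
```

```bash
python3 -m crank '[[[0.1,-0.05,3,0,0,-10.2,0.5],[0,0,3,0,0,0,0.5],[0,0,2.5,0,0,0,0.5],[0,0,1.5,0,0,0,0.5],[0,0,1.0,0,0,0,0.5],[0,0,0.5,0,0,0,0.5],[0,0,0,0,0,0,0.5],[0,0,0,0,0,0,0.5]]]'
python3 -c "
from h import *
go([.493,.313,.003],82.2)
snap('side','s1');s=snap('top','t1')
cv2.imwrite('pics/c1.png',np.hstack([cv2.resize(load('s1')['pixels'][170:270,230:360],None,fx=3,fy=3),cv2.resize(s['pixels'][210:310,185:315],None,fx=3,fy=3)]))"
```

```text
time_s: 3.6
tcp_pos: [0.494, 0.3135, 0.0086]
orientation: [[0.141, 0.99, 0.001], [0.99, -0.141, 0.001], [0.001, 0.001, -1.0]]
ft_force: [-0.8, -0.4, 0.1]
grip_width: 0.0439
grip_force: 0.0
t 3.6 tcp [0.494  0.3135 0.0086] ang 81.9 zax [ 1.3e-03  7.0e-04 -1.0e+00] F [-0.82 -0.42  0.05] w 0.0439 0.0
shift cm tool [-0.07 -0.09  0.56]
rot tool deg [ 0.07 -0.05 -0.3 ]
shift after rot [-0.07 -0.09  0.56]
```

View pics/c1.png

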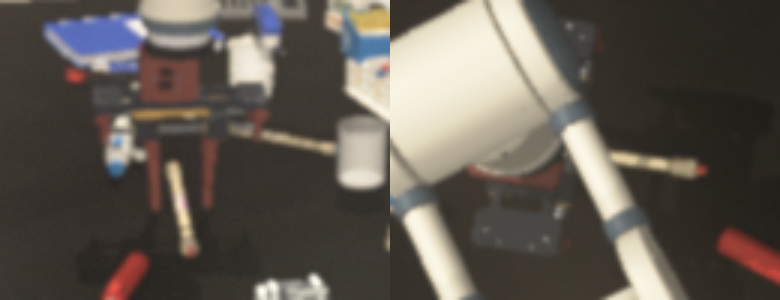

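The column (side crop (180,165)–(190,250)) lies between the two open fingers, so I'll go down and grip.

```bash
python3 -m crank '[[[0,-0.05,0.3,0,0,-0.3,0.4],[0,0,0.25,0,0,0,0.2],[0,0,0,0,0,0,0],[0,0,0,0,0,0,0],[0,0,0,0,0,0,0],[0,0,0,0,0,0,0],[0,0,0,0,0,0,0]]]' 40
python3 -c "
from h import *
go([.5203,-.1943,.06],89.9)"
```

```text
time_s: 4.58
tcp_pos: [0.4931, 0.3133, 0.0022]
orientation: [[0.136, 0.991, 0.0], [0.991, -0.136, 0.0], [0.0, 0.0, -1.0]]
ft_force: [0.4, -0.3, -0.9]
grip_width: 0.0086
grip_force: 40.0
t 4.575 tcp [0.4931 0.3133 0.0022] ang 82.2 zax [ 1.e-04  0.e+00 -1.e+00] F [ 0.38 -0.33 -0.93] w 0.0086 40.0
shift cm tool [-49.92   9.59  -5.78]
rot tool deg [ 0.01 -0.   -7.7 ]
shift after rot [-50.76   2.81  -5.78]
```

```bash
python3 -m crank '[[[0,0,-2,0,0,0,0],[0,0,-5,0,0,0,0],[0,0,-4,0,0,-7.7,0],[-5.08,0.28,0,0,0,0,0],[-5.08,0.28,0,0,0,0,0],[-5.08,0.28,0,0,0,0,0],[-5.08,0.28,0,0,0,0,0],[-5.08,0.28,0,0,0,0,0],[-5.08,0.28,0,0,0,0,0],[-5.08,0.28,0,0,0,0,0],[-5.08,0.28,0,0,0,0,0],[-5.08,0.28,0,0,0,0,0],[-5.08,0.28,0,0,0,0,0],[0,0,2,0,0,0,0],[0,0,2,0,0,0,0],[0,0,1,0,0,0,0],[0,0,0,0,0,0,0]]]'
python3 -c "
from h import *
go([.5203,-.1943,.0242],89.9)
snap('side','s2');s=snap('top','t2')
cv2.imwrite('pics/c2.png',np.vstack([cv2.resize(load('s2')['pixels'][210:370,250:450],None,fx=2,fy=2),cv2.resize(s['pixels'][200:300,320:520],None,fx=4,fy=4)[:280,:400]]) if 0 else np.hstack([cv2.resize(load('s2')['pixels'][230:360,280:390],None,fx=3.6,fy=3.6),cv2.resize(s['pixels'][180:310,330:440],None,fx=3.6,fy=3.6)]))"
```

```text
time_s: 6.7
tcp_pos: [0.5195, -0.1933, 0.0609]
orientation: [[0.0, 1.0, -0.002], [1.0, -0.0, 0.001], [0.001, -0.002, -1.0]]
ft_force: [-0.6, -0.2, -1.7]
grip_width: 0.0084
grip_force: 40.0
t 6.7 tcp [ 0.5195 -0.1933  0.0609] ang 89.99 zax [-0.0022  0.0011 -1.    ] F [-0.62 -0.17 -1.68] w 0.0084 40.0
shift cm tool [-0.11  0.08  3.67]
rot tool deg [-0.13 -0.06  0.09]
shift after rot [-0.1   0.08  3.67]
```

View pics/c2.png

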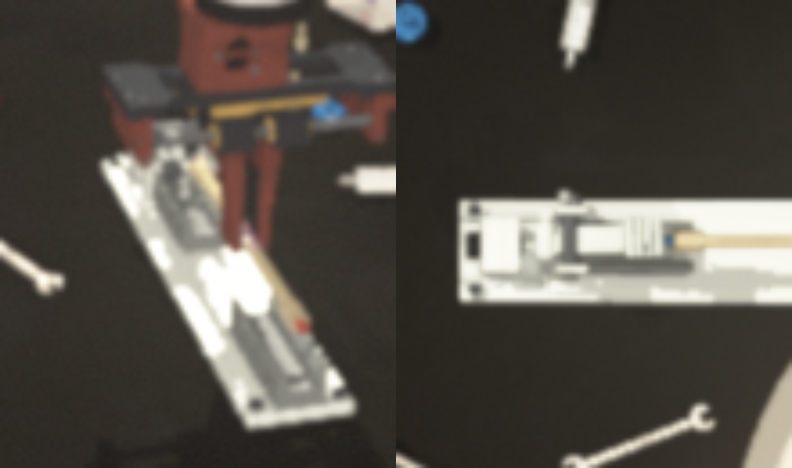

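```bash
python3 - <<'E'
from h import *
s=load('t2'); g=s['pixels'].astype(int)
print('tip',ray(s,405.6,246.7,.067))
s0=load('top0'); G=s0['pixels'].max(2).astype(int)
print('front piece',ray(s0,412.3,242.1,.036),ray(s0,412.3,256.2,.036))
for u in (410,411,460,465,475,485,490): print(u,G[238:262,u])
print('hold x at rows', [ (v,round(ray(s0,475,v,.036)[0],4),round(ray(s0,475,v,.022)[0],4)) for v in (240,245,250,255,260)])
print('nose edge',ray(s0,340+310/4.8,245,.083))
for u in (410,415,420,425): print(u,[tuple(x) for x in g[242:253,u]])
E
```

```text
tip [ 0.51920291 -0.08298573  0.067     ]
front piece [ 0.5346575 -0.10456    0.036    ] [ 0.50013284 -0.10373278  0.036     ]
410 [255 254 254 231 183 176 182 169 186 199 202 202 201 186 146 126 138 157
 193 225 232 233 238 249]
411 [255 254 254 235 192 184 192 187 195 210 216 220 221 209 164 135 143 172
 216 230 233 233 244 253]
460 [252 252 251 235 200 182 179 154 171 191 191 185 183 177 160 162 169 156
 167 225 248 254 255 255]
465 [252 252 251 235 199 183 180 155 171 190 190 185 183 177 161 162 168 155
 166 220 235 248 254 255]
475 [252 252 251 234 198 175 159 141 168 190 193 186 182 175 159 159 171 174
 178 221 232 244 254 255]
485 [252 253 251 232 182 151 136 119 135 168 178 180 180 177 168 162 171 173
 167 209 230 242 253 255]
490 [117 102 124 149 158 148 132 112 132 167 178 178 179 178 171 160 156 150
 144 191 193 148 132 167]
hold x at rows [(240, np.float64(0.5403), np.float64(0.5423)), (245, np.float64(0.528), np.float64(0.5299)), (250, np.float64(0.5158), np.float64(0.5175)), (255, np.float64(0.5036), np.float64(0.5052)), (260, np.float64(0.4914), np.float64(0.4929))]
no
[... 1433 characters left out ...]
(230), np.int64(241), np.int64(243)), (np.int64(240), np.int64(248), np.int64(248)), (np.int64(241), np.int64(248), np.int64(249)), (np.int64(242), np.int64(249), np.int64(249))]
425 [(np.int64(242), np.int64(249), np.int64(249)), (np.int64(242), np.int64(249), np.int64(249)), (np.int64(234), np.int64(245), np.int64(246)), (np.int64(189), np.int64(221), np.int64(230)), (np.int64(164), np.int64(206), np.int64(223)), (np.int64(162), np.int64(205), np.int64(223)), (np.int64(179), np.int64(211), np.int64(222)), (np.int64(231), np.int64(242), np.int64(243)), (np.int64(240), np.int64(248), np.int64(248)), (np.int64(241), np.int64(248), np.int64(249)), (np.int64(242), np.int64(249), np.int64(249))]
```

```bash
python3 - <<'E'
from h import *
s0=load('top0')
print(ray(s0,196.7,235+90/4.8,.008),ray(s0,291,235+152/4.8,.008))
g=s0['pixels'].astype(int)
# colour tips
for nm,m,b in(('blue',g[...,0]-g[...,2]>25,(190,245,210,265)),('red',g[...,2]-g[...,0]>60,(280,255,300,275))):
    v,u=np.where(m[b[1]:b[3],b[0]:b[2]]);print(nm,u.min()+b[0],u.max()+b[0],v.mean()+b[1],ray(s0,u.mean()+b[0],v.mean()+b[1],.008))
for f in('s2',):
    s=load(f);g=s['pixels'].astype(int);sub=(g[...,2]-g[...,0]>60)&(g[...,2]-g[...,1]>60);sub[:310]=0;sub[335:]=0;sub[:,:355]=0;sub[:,375:]=0
    v,u=np.where(sub);print(len(u),u.mean(),v.mean(),ray(s,u.mean(),v.mean(),.067))
    # holder plate end corners rear: print plate from side
    m=(g.max(2)>150).astype(np.uint8);m[:330]=0;m[360:]=0;m[:,:335]=0;m[:,385:]=0
    v,u=np.where(m);k=v.argmax();print('rear corner',u[k],v[k],ray(s,u[k],v[k],.004)); k=u.argmax();print(u[k],v[k],ray(s,u[k],v[k],.008))
s=load('t2');g=s['pixels'].astype(int)
m=g[...,0]-g[...,2]>15;m[:240]=0;m[254:]=0;m[:,:395]=0;m[:,415:]=0
v,u=np.where(m);print('blue',u,v,ray(s,u.mean(),v.mean(),.067))
E
```

```text
[0.50760792 0.42919129 0.008     ] [0.47610586 0.19246717 0.008     ]
blue 196 199 253.22222222222223 [0.50894406 0.42710033 0.008     ]
red 280 290 265.5882352941176 [0.47874908 0.20392425 0.008     ]
8 363.125 319.875 [ 0.52079795 -0.309605    0.067     ]
rear corner 349 348 [ 0.48854821 -0.31622227  0.004     ]
377 341 [ 0.55594416 -0.3108323   0.008     ]
blue [404 405 406 404 405 406] [246 246 246 247 247 247] [ 0.51967596 -0.0815797   0.067     ]
```

The column's middle lies 2.3 mm behind the TCP, and both views agree on that. It is now at y≈-63 mm of the holder and centred to about 1 mm. I'll lower it gently.

```bash
python3 -m crank '[[[-0.1,0.05,1.2,0,0,0,0],[0,0,1.0,0,0,0,0],[0,0,0.6,0,0,0,0],[0,0,0.3,0,0,0,0],[0,0,0.2,0,0,0,0],[0,0,0.1,0,0,0,0],[0,0,0,0,0,0,0]]]'
python3 -m crank '[[[0,0,0.1,0,0,0,0],[0,0,0,0,0,0,0],[0,0,0,0,0,0,0]]]'
```

```text
time_s: 7.68
tcp_pos: [0.5207, -0.1958, 0.0283]
orientation: [[0.002, 1.0, 0.0], [1.0, -0.002, -0.0], [-0.0, 0.0, -1.0]]
ft_force: [-0.8, 0.7, -1.4]
grip_width: 0.0085
grip_force: 40.0
time_s: 8.05
tcp_pos: [0.5206, -0.1957, 0.0272]
orientation: [[0.002, 1.0, 0.0], [1.0, -0.002, -0.0], [-0.0, 0.0, -1.0]]
ft_force: [0.0, -0.3, -1.3]
grip_width: 0.0084
grip_force: 40.0
```

```bash
python3 -m crank '[[[0,0,0.1,0,0,0,0],[0,0,0.1,0,0,0,0],[0,0,0,0,0,0,0],[0,0,0,0,0,0,0]]]'
python3 -m crank '[[[0,0,0.1,0,0,0,0],[0,0,0,0,0,0,0],[0,0,0,0,0,0,0]]]'
```

```text
time_s: 8.55
tcp_pos: [0.5206, -0.1957, 0.0251]
orientation: [[0.002, 1.0, -0.0], [1.0, -0.002, 0.0], [0.0, -0.0, -1.0]]
ft_force: [-0.4, 0.2, -0.8]
grip_width: 0.0084
grip_force: 40.0
time_s: 8.93
tcp_pos: [0.5206, -0.1957, 0.0241]
orientation: [[0.002, 1.0, 0.0], [1.0, -0.002, -0.0], [-0.0, 0.0, -1.0]]
ft_force: [-0.6, 0.0, -1.1]
grip_width: 0.0081
grip_force: 40.0
```

```bash
python3 -m crank '[[[0,0,0.05,0,0,0,0],[0,0,0,0,0,0,0],[0,0,0,0,0,0,0]]]' | grep -E "tcp|ft|wid"
python3 -m crank '[[[0,0,0.05,0,0,0,0],[0,0,0,0,0,0,0],[0,0,0,0,0,0,0]]]'| grep -E "tcp|ft|wid"
python3 - <<'E'
from h import *
a=snap('side','s3');s=snap('top','t3')
cv2.imwrite('pics/c3.png',np.hstack([cv2.resize(a['pixels'][250:350,300:390],None,fx=4.4,fy=4.4),cv2.resize(s['pixels'][200:300,335:425],None,fx=4.4,fy=4.4)]))
E
```

```text
tcp_pos: [0.5207, -0.1958, 0.024]
ft_force: [-2.0, 0.4, 3.4]
grip_width: 0.0082
tcp_pos: [0.5207, -0.1957, 0.024]
ft_force: [-2.7, 1.0, 6.5]
grip_width: 0.0087
```

View pics/c3.png

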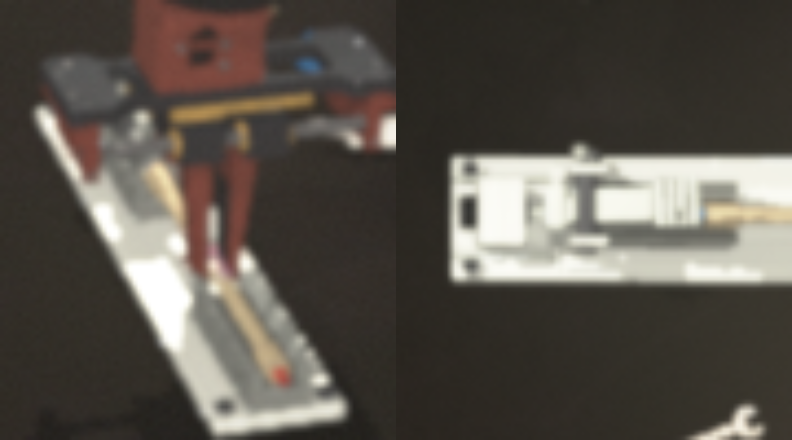

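The column lies in the channel. The red tip is at (283,377) in the side crop, between the walls. In the top crop the blue tip is at (703,212), just behind the paddle. Floor contact came at z=0.024, as expected. I'll ease the pressure and slide.

```bash
python3 -m crank '[[[0,-0.03,-0.08,0,0,0,0],[0.12,0,0,0,0,0,0],[0.12,0,0,0,0,0,0],[0.12,0,0,0,0,0,0],[0.12,0,0,0,0,0,0],[0.12,0,0,0,0,0,0],[0.12,0,0,0,0,0,0],[0.12,0,0,0,0,0,0],[0.12,0,0,0,0,0,0],[0.12,0,0,0,0,0,0],[0.12,0,0,0,0,0,0],[0.12,0,0,0,0,0,0]]]' | grep -E "time|tcp|ft|wid"
python3 -m crank '[[[0.12,0,0,0,0,0,0],[0.12,0,0,0,0,0,0],[0.12,0,0,0,0,0,0],[0.12,0,0,0,0,0,0],[0.12,0,0,0,0,0,0],[0.12,0,0,0,0,0,0],[0.12,0,0,0,0,0,0],[0.12,0,0,0,0,0,0],[0.12,0,0,0,0,0,0],[0.12,0,0,0,0,0,0]]]' | grep -E "time|tcp|ft|wid"
```

```text
time_s: 11.28
tcp_pos: [0.5204, -0.1825, 0.0241]
ft_force: [-0.5, -3.0, 3.4]
grip_width: 0.0088
time_s: 12.52
tcp_pos: [0.5204, -0.1705, 0.0241]
ft_force: [0.4, -4.6, 5.1]
grip_width: 0.0083
```

```bash
python3 -m crank '[[[0.12,0,-0.05,0,0,0,0],[0.12,0,0,0,0,0,0],[0.12,0,0,0,0,0,0],[0.12,0,0,0,0,0,0],[0.12,0,0,0,0,0,0],[0.12,0,0,0,0,0,0],[0.12,0,0,0,0,0,0],[0.12,0,0,0,0,0,0]]]' | grep -E "time|tcp|ft|wid"
python3 -m crank '[[[0.12,0,0,0,0,0,0],[0.12,0,0,0,0,0,0],[0.12,0,0,0,0,0,0],[0.12,0,0,0,0,0,0],[0.12,0,0,0,0,0,0],[0.12,0,0,0,0,0,0]]]' | grep -E "time|tcp|ft|wid"
```

```text
time_s: 13.52
tcp_pos: [0.5202, -0.1606, 0.0241]
ft_force: [0.7, -1.3, 0.8]
grip_width: 0.0085
time_s: 14.28
tcp_pos: [0.5203, -0.1536, 0.0243]
ft_force: [-0.0, -0.8, -1.5]
grip_width: 0.0087
```

```bash
C='python3 -m crank'; 
python3 -m crank '[[[0.12,0,0.02,0,0,0,0],[0.12,0,0,0,0,0,0],[0.12,0,0,0,0,0,0],[0.12,0,0,0,0,0,0]]]' | grep -E "time|tcp|ft|wid"
python3 -m crank '[[[0.1,0,0,0,0,0,0],[0.1,0,0,0,0,0,0],[0.1,0,0,0,0,0,0]]]' | grep -E "tcp|ft|wid"
python3 -m crank '[[[0.1,0,0,0,0,0,0],[0.1,0,0,0,0,0,0],[0.1,0,0,0,0,0,0]]]' | grep -E "tcp|ft|wid"
```

```text
time_s: 14.78
tcp_pos: [0.5204, -0.1488, 0.0242]
ft_force: [0.7, -0.1, -1.5]
grip_width: 0.0084
tcp_pos: [0.5204, -0.1459, 0.0242]
ft_force: [0.5, -0.7, -0.8]
grip_width: 0.0084
tcp_pos: [0.5204, -0.1429, 0.0242]
ft_force: [-0.9, 0.5, -2.4]
grip_width: 0.0082
```

```bash

python3 -m crank '[[[0.1,0,0,0,0,0,0],[0.1,0,0,0,0,0,0],[0.1,0,0,0,0,0,0]]]' | grep -E "time|tcp|ft|wid"
python3 -m crank '[[[0.1,0,0,0,0,0,0],[0.1,0,0,0,0,0,0],[0.1,0,0,0,0,0,0]]]' | grep -E "tcp|ft|wid"
python3 -m crank '[[[0.1,0,0,0,0,0,0],[0.1,0,0,0,0,0,0]]]' | grep -E "tcp|ft|wid"
```

```text
time_s: 15.9
tcp_pos: [0.5204, -0.1399, 0.0242]
ft_force: [-0.3, -0.7, -0.2]
grip_width: 0.0082
tcp_pos: [0.5204, -0.1368, 0.0242]
ft_force: [-0.2, -0.7, -1.1]
grip_width: 0.0084
tcp_pos: [0.5204, -0.1348, 0.0242]
ft_force: [0.5, -0.2, -1.5]
grip_width: 0.0086
```

```bash

python3 -m crank '[[[0.1,0,0,0,0,0,0],[0.1,0,0,0,0,0,0],[0.1,0,0,0,0,0,0]]]' | grep -E "time|tcp|ft|wid"
python3 -m crank '[[[0.1,0,0,0,0,0,0],[0.1,0,0,0,0,0,0]]]' | grep -E "tcp|ft|wid"
python3 -m crank '[[[0.1,0,0,0,0,0,0],[0.1,0,0,0,0,0,0]]]' | grep -E "tcp|ft|wid"
```

```text
time_s: 16.9
tcp_pos: [0.5204, -0.1325, 0.0244]
ft_force: [-0.5, -3.1, -0.9]
grip_width: 0.0085
tcp_pos: [0.5204, -0.1301, 0.0243]
ft_force: [-0.6, -2.9, -1.4]
grip_width: 0.0086
tcp_pos: [0.5205, -0.1279, 0.0242]
ft_force: [-0.3, -3.4, -1.3]
grip_width: 0.0084
```

```bash

python3 -m crank '[[[0.08,0,0,0,0,0,0],[0.08,0,0,0,0,0,0]]]' | grep -E "time|tcp|ft|wid"
python3 -m crank '[[[0.05,0,0,0,0,0,0],[0.05,0,0,0,0,0,0]]]' | grep -E "tcp|ft|wid"
python3 -m crank '[[[0.05,0,0,0,0,0,0]]]' | grep -E "tcp|ft|wid"
```

```text
time_s: 17.65
tcp_pos: [0.5205, -0.1263, 0.0242]
ft_force: [0.2, -2.6, -0.3]
grip_width: 0.0083
tcp_pos: [0.5205, -0.1255, 0.0243]
ft_force: [0.5, -4.3, -0.8]
grip_width: 0.0087
tcp_pos: [0.5204, -0.1254, 0.0243]
ft_force: [-0.1, -6.0, -0.5]
grip_width: 0.0086
```

```bash

python3 -m crank '[[[0.04,0,0,0,0,0,0],[0,0,0,0,0,0,0]]]' | grep -E "time|tcp|ft|wid"
python3 -m crank '[[[0.03,0,0,0,0,0,0],[0,0,0,0,0,0,0]]]' | grep -E "tcp|ft|wid"
```

```text
time_s: 18.27
tcp_pos: [0.5204, -0.1254, 0.0244]
ft_force: [-0.2, -6.0, -2.0]
grip_width: 0.0083
tcp_pos: [0.5205, -0.1254, 0.0245]
ft_force: [-0.3, -7.1, -1.7]
grip_width: 0.0084
```

```bash

python3 -m crank '[[[0.05,0,0.02,0,0,0,0],[0,0,0,0,0,0,0]]]' | grep -E "time|tcp|ft|wid"
python3 -m crank '[[[0.04,0,0,0,0,0,0],[0,0,0,0,0,0,0],[0,0,0,0,0,0,0],[0,0,0,0,0,0,0]]]' | grep -E "tcp|ft|wid"
```

```text
time_s: 18.77
tcp_pos: [0.5205, -0.1253, 0.0243]
ft_force: [-1.0, -9.6, -1.4]
grip_width: 0.0083
tcp_pos: [0.5205, -0.1253, 0.0244]
ft_force: [-0.1, -9.4, -0.5]
grip_width: 0.0085
```

```bash

python3 -m crank '[[[0.03,0,0,0,0,0,0],[0,0,0,0,0,0,0],[0,0,0,0,0,0,0],[0,0,0,0,0,0,0],[0,0,0,0,0,0,0],[0,0,0,0,0,0,0]]]' | grep -E "tcp|ft|wid"
python3 -m crank '[[[-0.1,0,0,0,0,0,0],[0,0,0,0,0,0,0]]]' | grep -E "tcp|ft|wid"
python3 -m crank '[[[0,0,0,0,0,0,0.15],[0,0,0,0,0,0,0.3],[0,0,0,0,0,0,0.3],[0,0,0,0,0,0,0.3],[0,0,-0.5,0,0,0,0.3],[0,0,-2,0,0,0,0.3],[0,0,-4,0,0,0,0.3],[0,0,-4,0,0,0,0.2],[0,0,-2,0,0,0,0],[0,0,0,0,0,0,0],[0,0,0,0,0,0,0]]]' | grep -E "time|tcp|ft|wid"
python3 - <<'E'
from h import *
a=snap('side','s4');s=snap('top','t4')
go([.5200,-.1325+.0665,.095],89.95)
cv2.imwrite('pics/c4.png',np.hstack([cv2.resize(a['pixels'][250:350,300:390],None,fx=4.4,fy=4.4),cv2.resize(s['pixels'][200:300,335:425],None,fx=4.4,fy=4.4)]))
E
```

```text
tcp_pos: [0.5205, -0.1253, 0.0245]
ft_force: [-0.5, -11.1, -0.7]
grip_width: 0.0085
tcp_pos: [0.5205, -0.1253, 0.0244]
ft_force: [-0.0, -7.6, -1.6]
grip_width: 0.0085
time_s: 21.65
tcp_pos: [0.5198, -0.1237, 0.1474]
ft_force: [0.1, 0.2, -1.0]
grip_width: 0.0004
t 21.75 tcp [ 0.5196 -0.1237  0.1469] ang 89.9 zax [-0.0033  0.001  -1.    ] F [-0.14 -0.56 -0.42] w 0.0003 0.0
shift cm tool [5.76 0.05 5.19]
rot tool deg [-0.19 -0.06 -0.05]
shift after rot [5.77 0.03 5.19]
```

View pics/c4.png

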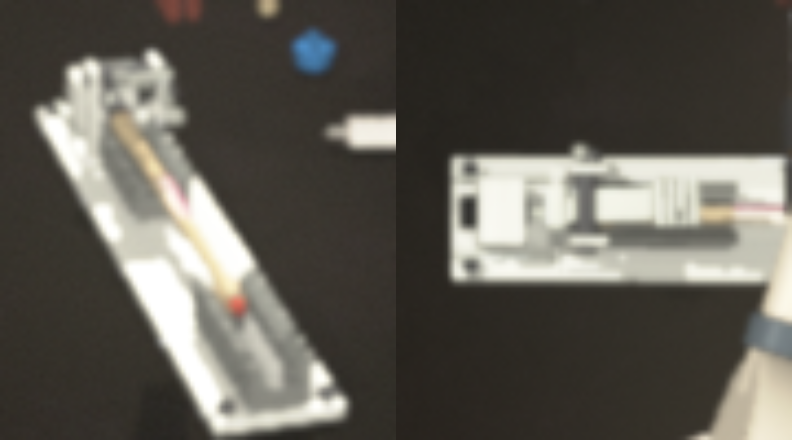

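The column is in place, with its red tip at (237,303) in the side crop. The catch is still open, with its paddle ribs centred at (676,201) in the top crop, which is pixel (398.6, 245.7).

```bash
python3 - <<'E'
from h import *
s=load('t4'); p=ray(s,398.6,245.7,.083); print(p)
a=load('s4'); print('red tip y',ray(a,353.9,318.9,.030), 'want',-.1253-.0023-.114)
go([p[0],p[1],.092],89.95)
E
```

```text
[ 0.51938714 -0.06413071  0.083     ]
red tip y [ 0.52360623 -0.24198415  0.03      ] want -0.24159999999999998
t 21.75 tcp [ 0.5196 -0.1237  0.1469] ang 89.9 zax [-0.0033  0.001  -1.    ] F [-0.14 -0.56 -0.42] w 0.0003 0.0
shift cm tool [ 5.95 -0.01  5.49]
rot tool deg [-0.19 -0.06 -0.05]
shift after rot [ 5.96 -0.03  5.49]
```

```bash
python3 -m crank '[[[2.9,0,1,0,0,0,0],[2.85,0,2,0,0,0,0],[0,0,1.5,0,0,0,0],[0,0,0.5,0,0,0,0],[0,0,0.2,0,0,0,0],[0,0,0,0,0,0,0]]]' | grep -E "time|tcp|ft"
python3 -m crank '[[[0,0,0.15,0,0,0,0],[0,0,0.15,0,0,0,0],[0,0,0.15,0,0,0,0],[0,0,0.15,0,0,0,0],[0,0,0.15,0,0,0,0],[0,0,0.15,0,0,0,0]]]' | grep -E "time|tcp|ft"
python3 -m crank '[[[0,0,0.15,0,0,0,0],[0,0,0.15,0,0,0,0],[0,0,0.15,0,0,0,0]]]' | grep -E "time|tcp|ft"
```

```text
time_s: 22.5
tcp_pos: [0.5208, -0.0672, 0.0975]
ft_force: [0.6, 0.1, 0.7]
time_s: 23.25
tcp_pos: [0.5205, -0.0664, 0.0879]
ft_force: [-0.5, -1.0, 1.3]
time_s: 23.62
tcp_pos: [0.5208, -0.0673, 0.085]
ft_force: [-2.5, -3.0, 6.9]
```

```bash

python3 -m crank '[[[0.05,0,0.15,0,0,0,0],[0,0,0.15,0,0,0,0],[0,0,0.15,0,0,0,0]]]' | grep -E "time|tcp|ft"
python3 -m crank '[[[0,0,0.15,0,0,0,0],[0,0,0.15,0,0,0,0],[0,0,0.15,0,0,0,0],[0,0,0.15,0,0,0,0]]]' | grep -E "time|tcp|ft"
python3 -m crank '[[[0,0,0.15,0,0,0,0],[0,0,0.15,0,0,0,0],[0,0,0.15,0,0,0,0],[0,0,0.15,0,0,0,0]]]' | grep -E "time|tcp|ft"
```

```text
time_s: 24.0
tcp_pos: [0.5212, -0.0678, 0.0809]
ft_force: [-0.4, -6.3, 5.9]
time_s: 24.5
tcp_pos: [0.5209, -0.066, 0.0733]
ft_force: [0.8, -2.1, 3.3]
time_s: 25.0
tcp_pos: [0.5201, -0.0656, 0.0664]
ft_force: [0.3, -0.9, 0.7]
```

```bash

python3 -m crank '[[[0,0,0.15,0,0,0,0],[0,0,0.15,0,0,0,0],[0,0,0.15,0,0,0,0],[0,0,0,0,0,0,0]]]' | grep -E "time|tcp|ft"
python3 -m crank '[[[0,0,-2,0,0,0,0],[0,0,-5,0,0,0,0],[-4,0,-3,0,0,0,0],[-5,0,0,0,0,0,0],[-5,0,0,0,0,0,0],[0,0,0,0,0,0,0]]]' | grep -E "time|tcp|ft"
python3 - <<'E'
from h import *
a=snap('side','s5');s=snap('top','t5')
cv2.imwrite('pics/c5.png',np.hstack([cv2.resize(a['pixels'][250:350,300:390],None,fx=4.4,fy=4.4),cv2.resize(s['pixels'][200:300,335:425],None,fx=4.4,fy=4.4)]))
E
```

```text
time_s: 25.5
tcp_pos: [0.5204, -0.0659, 0.0623]
ft_force: [-0.0, -0.5, -0.1]
time_s: 26.25
tcp_pos: [0.52, -0.2089, 0.164]
ft_force: [0.4, 0.1, 0.2]
```

View pics/c5.png

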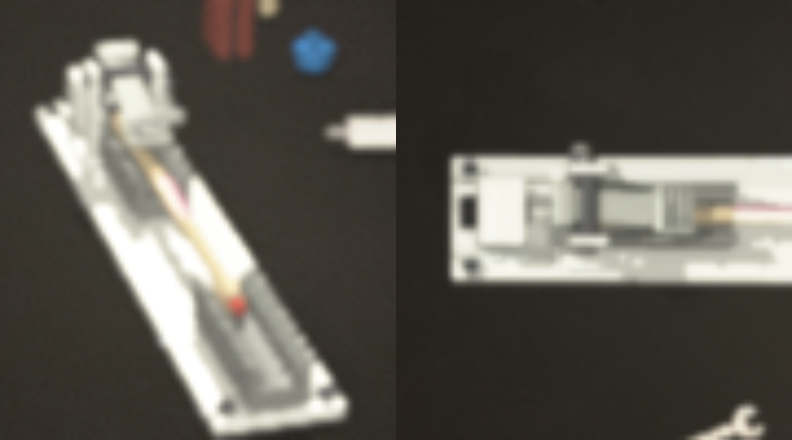

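The catch has snapped shut: its nose is down on the tube and its tail is up at side crop (120,50). The column hasn't moved, with the red tip still at (237,303). The arm is clear, so I'm handing in.

```bash
python3 -c "
from bench import ctrl
print(ctrl.hand_in())"
```

```text
the job is handed in; nothing more can be done
None
```

The job is handed in at about 26 s: the larger column is pressed home against the cup's stop at about 11 N, and the catch is snapped shut on its tube; measured paddle force stayed under 10 N, and none of the other things on the worktop were handled.

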